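# Post the eraser through the sprung flap of the supplies box

## Task

Put the eraser away in the grey supplies box: press the blue self-closing flap down with one finger and keep it open while the other finger pushes the eraser along the box's deck, over the edge, until it drops inside. Then take the fingers away so that the flap springs fully shut. Only push the eraser, never lift or carry it, and leave the other things on the desk where they are.

Things in the scene. Friction and masses are not known exactly. Their poses are not given: they have to be found in the camera images.
- drop_box: Grey supplies box fixed to the desk, 120 (x) by 257 (y) by 140 mm. x points to the hinge side (away from the robot at yaw 0), y the way the eraser is pushed, z up. Origin: on the desk under the edge between deck and opening, 56 mm in from the hinge side. Deck at y -105 to 0 mm; opening at y 0 to 145, x -58 to 50 mm, inner floor 8 mm up, walls 6 mm thick, 138-140 mm high.
- deck_edge (a point): Point on the deck's surface at its edge to the opening (box x -37, y 0, 95 mm above the desk), in the lane: x -59 to -16 mm, between steel rails 6 mm high. Near the hinge a fixed cheek at the edge (y -4 to 0, x 37 to 55 mm) rises to 138 mm.
- drop_flap (a joint): Angle of the blue flap over the opening, rad: 0 shut and level, grows as it is pressed down into the box, stop at 1.1. Free edge 104 mm from the hinge, on the lane's side (-x). A spring shuts it (0.07 N m shut, 0.17 N m at 1 rad; pressing takes 2 to 10 N). A fingertip pressing over box x = 20 mm down to 5 mm above deck height opens it to about 1.05 rad: room to drop through.
- flap_hinge (a point): Middle of the hinge line, which runs along the box's y: box x 49, y 72 mm, 140 mm above the desk. A skirt on the flap's end at the deck's edge (box x -54 to -2 mm, down to 6 mm above the deck over most of it) bars the lane while the flap is shut and swings away under it as it opens; pushing the eraser against it does not open the flap.
- press_strip (a point): Middle of the dark rubber strip (16 x 125 mm, along box y) on the flap's top, where to press: 29 mm from the hinge, box x 20, y 76 mm, 140 mm above the desk when shut. It moves with the flap. The fingertip may slide along it in y while it presses.
- eraser: White eraser in a teal card sleeve, 23 x 52 x 12 mm, about 22 g, lying flat in the lane on the deck. Origin at the centre of its underside, y along its length (roughly along the box's y), z up. At the start its front end is 8 to 32 mm short of the deck's edge.
- mug: white dotted mug, 82 x 114 x 91 mm; a bystander, origin at the centre of its underside
- glue_stick: white glue stick standing upright, 28 mm across, 91 mm tall; a bystander, origin at the centre of its underside
- stapler: black stapler, 34 x 145 x 47 mm; a bystander, origin at the centre of its underside
- pen_pot: dark pot of pens, 79 x 88 x 147 mm; a bystander, origin at the centre of its underside
- tape_dispenser: black tape dispenser, 50 x 155 x 80 mm; a bystander, origin at the centre of its underside
- red_pen: red pen lying flat, 12 x 145 x 9 mm; a bystander, origin at the centre of its underside
- binder_clip: black binder clip standing, 22 x 25 x 34 mm; a bystander, origin at the centre of its underside

How it is judged:
On the way, in this order (a step that is already met when the one before it is completed fails the run):
1. the flap is held open (over 0.5 rad) while the eraser is still on the deck (value of joint drop_flap above 0.5 rad and y of eraser in the frame of drop_box below 0 m and z of eraser in the frame of drop_box above 0.085 m), for 0.2 s.
2. the eraser has dropped into the opening while the flap is still held open (over 0.3 rad) (x of eraser in the frame of drop_box between -0.06 and 0.052 m and y of eraser in the frame of drop_box between 0 and 0.147 m and z of eraser in the frame of drop_box below 0.075 m and value of joint drop_flap above 0.3 rad), for 0.04 s.
At the end, for the whole second after the job is handed in: The eraser rests inside the box, under the flap (its origin less than 60 mm above the desk, within the walls), and the flap is shut to within 0.06 rad (x of eraser in the frame of drop_box between -0.06 and 0.052 m and y of eraser in the frame of drop_box between 0 and 0.147 m and z of eraser in the frame of drop_box below 0.06 m and value of joint drop_flap below 0.06 rad and linear speed of eraser below 0.02 m/s); the robot touches nothing.
It fails at once if the eraser is lifted (more than 20 mm above the deck) (height (world z) of eraser above 0.115 m).
It fails at once if another thing on the desk is moved more than 30 mm (distance of any of mug, glue_stick, stapler, pen_pot, tape_dispenser, red_pen, binder_clip from where it was at the start of the episode above 0.03 m).
It also fails if it takes over 50 s, if anything falls off the work surface, if the arm or the gripper's body presses on something with over 40 N, if the wrist force passes 120 N, or if a joint passes its speed limit or range.

## Robot

A 6-joint arm with a two-finger parallel gripper is mounted at the origin on a cart in front of the work surface, level with it; the furniture and walls round the work are solid. World frame = base frame: x ahead of the robot, y to its left, z up, the work surface at z = 0. Lengths are in m, angles in rad, forces in N, time in s.
With the tool pointing down it reaches from about 0.3 to 0.825 m from the base axis. Payload 5.4 kg.
Tool frame: the origin (TCP) lies on the front face of the gripper's body, between the roots of the fingers; the fingertips stand 88 mm ahead of it and the grasp point (between the pads) lies grasp_offset ahead of it (grasp_offset is the distance from the TCP to the grasp point, in m); z points along the fingers, y is the line along which they close (so a half turn about z gives the same grasp; the last joint's range is limited). The gripper opens to 92 mm and grips with 3 to 60 N. Pads are 20 mm wide; open, the fingers measure 128 mm over their backs; the gripper's body (75 mm by 189 mm) begins 69 mm behind the grasp point.
Start: joints at [1.105, 0.158, 1.597, -0, 1.386, -0.21], TCP at [0.145, 0.556, 0.303] pointing down, gripper open.
Joint ranges: [-2.91, 2.91], [-0.94, 2.29], [0.18, 2.7], [-1.29, 4.43], [0.17, 2.64], [-3, 3]. Speed limits (rad/s): [2.57, 2.57, 3.14, 3.14, 3.14, 3.14].

## Interface

Orientations are given as a rotation vector (axis times angle).
In Python, from cell import move_to, servo_line, movej, command_gripper, sleep, inverse_kinematics, get_image, calibration, MotionError, hand_in, current_clock, current_joint_positions, current_qvel, current_effort, current_tool_pos, current_orientation, current_wrist_force, current_ft_torque, current_finger_gap, current_grip_force, grasp_offset gives the robot as it stands. Calls block until the motion is done:
- move_to(position, orientation): joint-space move of the TCP to a pose.
- servo_line(position, feed=0.15, ori=None): straight line of the TCP; ori=None keeps the orientation; feed is the mean speed in m/s.
- movej(angles): joint-space move.
- command_gripper(opening, grip_force=None): finger opening in m; grip_force is the grip in N (None keeps the last); returns when the fingers have stopped.
- sleep(seconds).
- inverse_kinematics(position, orientation): joint angles nearest the present ones, or None.
- get_image(name): name is "scene" or "top"; returns the picture (400x640x3 uint8, blue, green, red); there is no depth.
- calibration(name): a dict with "intrinsics" (3x3 intrinsics, pixels), "k1" (the pictures are not rectified: a ray, as slopes to the right and down, at radius r is drawn at 1 + k1 r^2 times it, then the intrinsics apply), "R" (3x3) and "t" (3): a world point X has camera coordinates R X + t. Camera axes: x right, y down, z forward; pixel columns grow to the right and rows downward; lengths in m; the calibration is good to about 2 mm. A picture is of the moment at which its call begins. calibration takes no time and is no camera call.
A pose or a line that the arm cannot do raises MotionError and nothing moves.
- hand_in(): hands the job in; it is judged then, once.
Readings, each from a call of its own:
- current_clock(): time.
- current_joint_positions(): joint angles.
- current_qvel(): joint speeds.
- current_effort(): joint torques, N m.
- current_tool_pos(): TCP position.
- current_orientation(): TCP orientation.
- current_wrist_force(): force on the tool from outside, world axes, zero at the start.
- current_ft_torque(): the same for the moment, N m.
- current_finger_gap(): finger opening in m.
- current_grip_force(): force on a finger pad.
Only numpy, scipy, OpenCV 4.12 (cv2) and the standard library are available. Lean on these libraries where they do the work, as an engineer would, in place of code of your own. Each camera call takes 0.05 s, during which the arm holds its last target. There are 200 camera calls.

## Working session

There is one attempt and no reset: what is moved stays moved. The work goes in short steps, each a Python script; the robot and the scene stay as the last script left them, time stands still between calls to the robot, and variables do not carry over. Pictures are saved under pics/ and viewed, at most 10 in all, crops included, and the job is handed in when it is done.

```bash
mkdir -p pics; ls; python3 - <<'E'
from cell import *
import cv2
for n in ("scene","top"):
    im=get_image(n); cv2.imwrite(f"pics/{n}0.png",im); print(n,calibration(n))
print(grasp_offset() if callable(grasp_offset) else grasp_offset,current_orientation(),current_finger_gap())
E
```

```text
pics
scene {'intrinsics': array([[392.42017628,   0.        , 319.00209695],
       [  0.        , 392.42017628, 203.28019186],
       [  0.        ,   0.        ,   1.        ]]), 'k1': -0.07406846367298968, 'R': array([[-9.00589641e-01, -4.34670312e-01,  1.34047607e-04],
       [-3.26384128e-01,  6.76028701e-01, -6.60650132e-01],
       [ 2.87074379e-01, -5.95018417e-01, -7.50693936e-01]]), 't': array([0.51691835, 0.27191442, 1.01616189])}
top {'intrinsics': array([[383.0685386 ,   0.        , 316.28738036],
       [  0.        , 383.0685386 , 203.48544448],
       [  0.        ,   0.        ,   1.        ]]), 'k1': -0.05473586867998507, 'R': array([[-2.54121770e-02, -9.99664448e-01, -5.02131494e-03],
       [-9.84921873e-01,  2.58965970e-02, -1.71050492e-01],
       [ 1.71123131e-01,  5.98837524e-04, -9.85249469e-01]]), 't': array([0.02878766, 0.58763774, 1.20135281])}
0.0694 [-4.00611491e-01 -3.11539064e+00  2.39830089e-03] 0.09159272379302709
```

View pics/scene0.png

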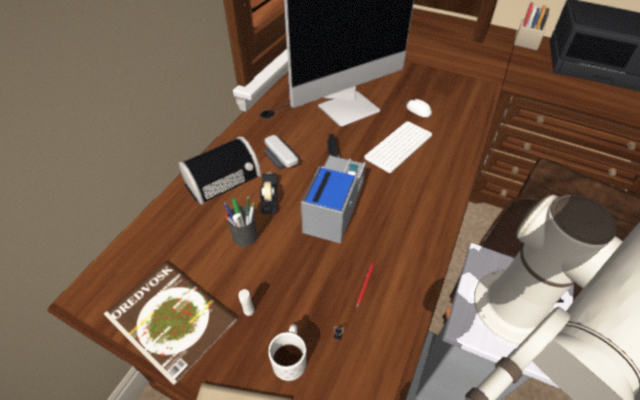

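View pics/top0.png

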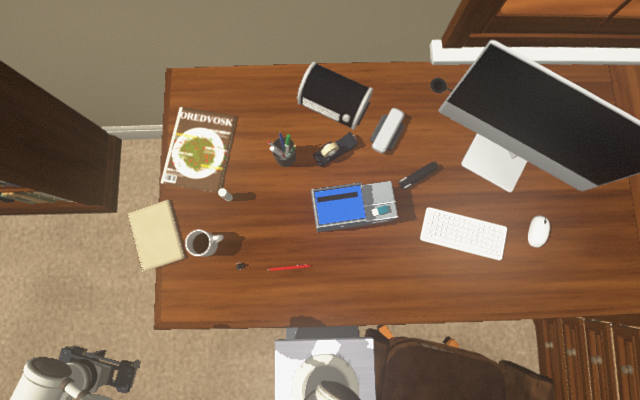

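The top view shows the box at about (355,205), with the deck on its right and the eraser near (381,211). The flap is on the left and the hinge at the top, so box yaw is close to 0. I'll enlarge both views.

```bash
python3 - <<'E'
import cv2
a=cv2.imread("pics/top0.png")[170:245,300:410]; b=cv2.imread("pics/scene0.png")[145:250,290:380]
cv2.imwrite("pics/topc.png",cv2.resize(a,None,fx=7,fy=7,interpolation=cv2.INTER_CUBIC))
cv2.imwrite("pics/scenec.png",cv2.resize(b,None,fx=5.5,fy=5.5,interpolation=cv2.INTER_CUBIC))
E
```

```text
(no output)
```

View pics/topc.png

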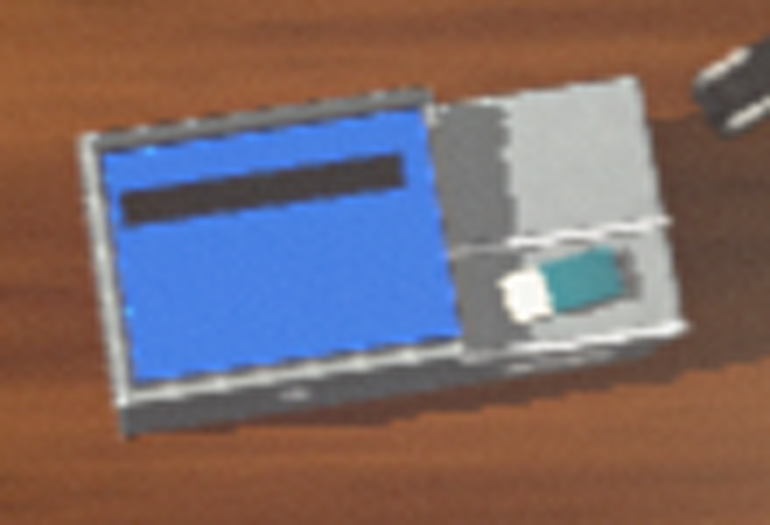

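View pics/scenec.png

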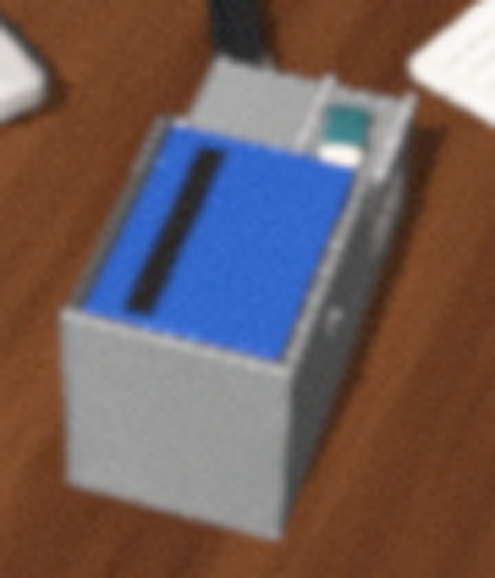

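```bash
cat > vis.py <<'E'
import numpy as np, cv2
from cell import calibration
def proj(n,P):
    c=calibration(n); q=np.asarray(P)@c["R"].T+c["t"]; s=q[:,:2]/q[:,2:]
    s=s*(1+c["k1"]*(s**2).sum(1,keepdims=True)); K=c["intrinsics"]
    return s*[K[0,0],K[1,1]]+K[:2,2]
def place(p,L):
    c,s=np.cos(p[2]),np.sin(p[2]); L=np.asarray(L,float)
    return np.c_[L[:,0]*c-L[:,1]*s+p[0],L[:,0]*s+L[:,1]*c+p[1],L[:,2]]
def unc(px,f,o): return (np.asarray(px)+.5)/f-.5+o
E
python3 - <<'E'
from vis import *
from scipy.optimize import least_squares
T=[((121,194),(28,138.5,140)),((403,153),(28,13.5,140)),((405,187),(12,13.5,140)),((126,227),(12,138.5,140)),
((120,403),(-64,152,139)),((80,136),(56,152,139)),((638,78),(56,-105,95)),((688,328),(-62,-105,101))]
S=[((198,150),(28,13.5,140)),((224,152),(12,13.5,140)),((128,307),(28,138.5,140)),((155,312),(12,138.5,140)),
((70,485),(56,152,0)),((280,538),(-64,152,0)),((64,312),(56,152,139)),((288,365),(-64,152,139)),((218,58),(56,-105,95))]
def res(p,sets):
    return np.concatenate([(proj(n,place(p,np.array([l for _,l in A])/1e3))-unc([a for a,_ in A],f,o)).ravel() for n,A,f,o in sets])
ts=("top",T,7,np.array([300,170])); ss=("scene",S,5.5,np.array([290,145]))
for sets in ([ts],[ss],[ts,ss]):
    r=least_squares(res,[.6,0,.1],args=(sets,),loss="soft_l1"); print(r.x, np.sqrt(np.mean(res(r.x,sets)**2)))
print(np.round(res(r.x,[ts,ss]).reshape(-1,2),1).tolist())
b=r.x
E_=[(502,275),(516,322),(612,248),(624,300)]
eT=("top",[(a,l) for a,l in zip(E_,[(11.5,26,107),(-11.5,26,107),(11.5,-26,107),(-11.5,-26,107)])],7,np.array([300,170]))
e=least_squares(res,[.6,0,.1],args=([eT],)).x
d=e[:2]-b[:2];c,s=np.cos(b[2]),np.sin(b[2])
print("eraser",e,"in box",c*d[0]+s*d[1],-s*d[0]+c*d[1],e[2]-b[2],np.round(res(e,[eT]),1))
E
```

```text
[ 0.58086561 -0.12867051  0.11709048] 0.24781054967465538
[ 0.58108223 -0.13258843  0.12698119] 0.7009600144067422
[ 0.5805858  -0.13010983  0.12149541] 0.6960238986952675
[[0.2, 0.0], [0.5, -0.0], [1.0, 0.2], [0.2, 0.5], [0.4, 0.7], [0.3, 0.1], [0.6, -0.3], [0.6, -0.0], [0.1, -1.0], [0.6, -0.1], [-1.4, 0.5], [-0.7, 1.0], [-0.4, 0.1], [-0.3, 1.0], [-1.0, 0.9], [0.4, 2.1], [-0.5, -0.3]]
eraser [ 0.55118403 -0.18432333  0.19732846] in box -0.035755531911749856 -0.05025046133140899 0.0758330493329596 [-0.2 -0.1 -0.4  0.3  0.2  0.1  0.4 -0.2]
```

```bash
cat > plan.py <<'E'
import numpy as np
from scipy.spatial.transform import Rotation as Ro
from vis import place
B=np.array([0.5806,-0.1297,0.1195])
PUSH=np.array([-33.,-94.])/1e3; DX=.047; DY=np.sqrt(.1096**2-DX**2)
MID=PUSH+np.array([DX,DY])/2
def pose(dy=0,tip=.150,sgn=1,dx=0):
    w=place(B,[[MID[0]+dx,MID[1]+dy,tip+.088]])[0]
    u=np.array([DX,DY])/np.hypot(DX,DY)*sgn; c,s=np.cos(B[2]),np.sin(B[2])
    y=np.array([c*u[0]-s*u[1],s*u[0]+c*u[1],0]); z=np.array([0,0,-1.]); x=np.cross(y,z)
    return w, Ro.from_matrix(np.c_[x,y,z]).as_rotvec()
E
python3 - <<'E'
from plan import *; from cell import *; import cv2
best=None
for s in (1,-1):
    qs=[inverse_kinematics(*pose(d,t,s)) for d,t in((0,.2),(0,.1),(.085,.1))]
    print(s,[None if q is None else np.round(q,2).tolist() for q in qs])
    if all(q is not None for q in qs) and (best is None or abs(qs[0][5])<best[0]): best=(abs(qs[0][5]),s)
s=best[1]; print("use",s)
move_to(*pose(0,.215,s)); servo_line(pose(0,.150,s)[0],feed=.1)
print(current_tool_pos(),pose(0,.15,s)[0],current_wrist_force(),current_finger_gap(),current_clock())
a=get_image("top")[170:245,300:410]; b=get_image("scene")[130:220,290:390]
r=lambda i:cv2.resize(i,(560,420),interpolation=cv2.INTER_CUBIC)
cv2.imwrite("pics/h_top.png",r(a)); cv2.imwrite("pics/h_sc.png",cv2.resize(b,(660,594),interpolation=cv2.INTER_CUBIC))
E
```

```text
1 [[-0.5, 0.24, 1.53, -0.0, 1.37, -1.74], [-0.5, 0.34, 1.62, -0.0, 1.18, -1.74], [-0.37, 0.27, 1.71, -0.0, 1.17, -1.62]]
-1 [[-0.5, 0.24, 1.53, 0.0, 1.37, 1.4], [-0.5, 0.34, 1.62, 0.0, 1.18, 1.4], [-0.37, 0.27, 1.71, 0.0, 1.17, 1.53]]
use -1
[ 0.57684894 -0.17515736  0.23870105] [ 0.5764722  -0.17500978  0.238     ] [ 0.01344515 -0.21465383  0.55003252] 0.09174871226275308 3.8833
```

View pics/h_sc.png

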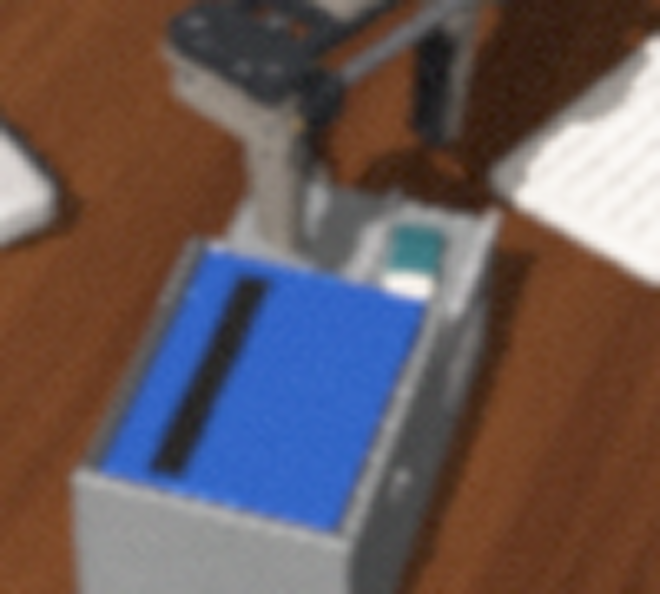

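The press finger's tip at crop (285,250) is just over the flap's edge, and the pusher's tip at (440,140) is behind the eraser. I'll check these against the model's projections.

```bash
python3 - <<'E'
from plan import *; from vis import *
u=np.array([DX,DY])/np.hypot(DX,DY); v=np.array([u[1],-u[0]])
for n,c in(("push",PUSH),("press",PUSH+[DX,DY])):
    L=[[*(c+a*.009*u+b*.010*v),.1507] for a,b in((0,0),(1,1),(1,-1),(-1,-1),(-1,1))]
    print(n,np.round(L[0],3),((proj("scene",place(B,L))-[290,130]+.5)*6.6-.5).round().tolist())
L=[[0,-.077,.107],[-.034,-.077,.107]]; print(((proj("scene",place(B,L))-[290,130]+.5)*6.6-.5).round().tolist())
E
```

```text
push [-0.033 -0.094  0.151] [[436.0, 134.0], [407.0, 133.0], [440.0, 153.0], [465.0, 135.0], [432.0, 115.0]]
press [0.014 0.005 0.151] [[274.0, 250.0], [244.0, 249.0], [277.0, 271.0], [305.0, 251.0], [272.0, 229.0]]
[[353.0, 211.0], [422.0, 227.0]]
```

View pics/h_top.png

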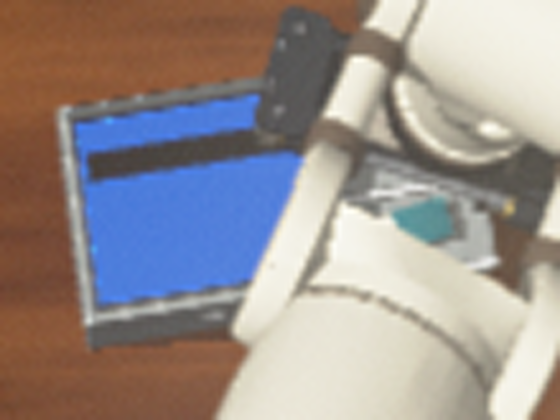

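```bash
python3 - <<'E'
from plan import *; from cell import *; import cv2
f0=np.array(current_wrist_force())
for t in (.143,.138,.133,.128,.123,.118,.114,.111,.108,.105,.102):
    servo_line(pose(0,t,-1)[0],feed=.04); f=np.array(current_wrist_force())-f0
    print(t,round(current_tool_pos()[2]-.088,4),f.round(1))
    if np.linalg.norm(f)>20: break
b=get_image("scene")[130:220,290:390]
cv2.imwrite("pics/d_sc.png",cv2.resize(b,(660,594),interpolation=cv2.INTER_CUBIC)); print(current_clock())
E
```

```text
0.143 0.1426 [-1.   0.4  1. ]
0.138 0.138 [ 0.2 -0.1  2.3]
0.133 0.133 [0.1 0.  4. ]
0.128 0.128 [ 0.9 -1.1  3.3]
0.123 0.123 [ 0.6 -2.3  4.1]
0.118 0.118 [-0.3 -2.4  4.2]
0.114 0.1139 [-0.4 -2.6  3.4]
0.111 0.1109 [-0.4 -2.6  5.4]
0.108 0.1078 [-0.9 -2.   4.3]
0.105 0.1047 [-1.5 -0.7  4.3]
0.102 0.1017 [-1.5 -0.5  4.1]
6.9833
```

View pics/d_sc.png

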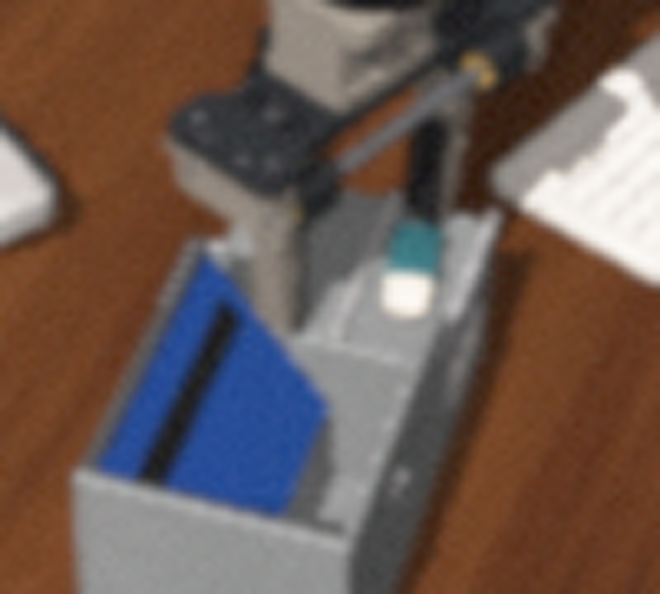

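The flap is open and the eraser is on the deck, with the pusher right behind it at (425,215). I'll open the flap slightly more, then push.

```bash
python3 - <<'E'
from plan import *; from cell import *; import cv2
dx,t=.0025,.0995
servo_line(pose(.002,.1015,-1,dx)[0],feed=.04)
servo_line(pose(.002,t,-1,dx)[0],feed=.04); print(current_wrist_force().round(1) if hasattr(current_wrist_force(),'round') else current_wrist_force())
ok=True
for d in np.arange(.008,.0561,.006):
    servo_line(pose(d,t,-1,dx)[0],feed=.05); f=np.array(current_wrist_force()); print(round(d,3),f.round(1))
    if np.linalg.norm(f)>25: print("stop"); break
b=get_image("scene")[130:220,290:390]
cv2.imwrite("pics/p_sc.png",cv2.resize(b,(660,594),interpolation=cv2.INTER_CUBIC)); print(current_clock())
E
```

```text
[-3.  -2.4  3.4]
0.008 [-2.4 -0.6  3.2]
0.014 [-2.1  0.2  1.8]
0.02 [-2.5 -1.1  2.2]
0.026 [-3.  -0.4  2. ]
0.032 [-2.5 -0.2  2.9]
0.038 [-2.6 -1.4  2.4]
0.044 [-1.5 -0.9  3.4]
0.05 [-2.2 -0.5  2.6]
0.056 [-2.8 -1.5  2.1]
9.9333
```

View pics/p_sc.png

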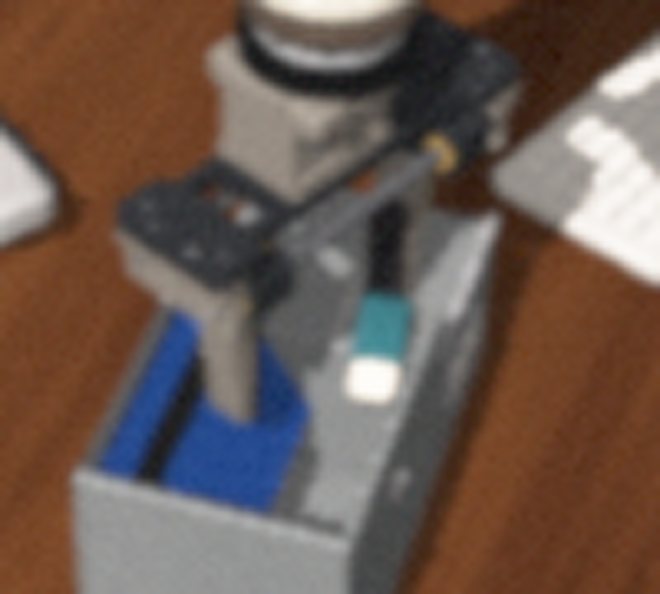

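The eraser is moving straight, now overhanging the edge at (375,380), and the flap gap is clear. I'll keep pushing until it drops.

```bash
python3 - <<'E'
from plan import *; from cell import *; import cv2
dx,t=.0025,.0995
for d in np.arange(.062,.0931,.006):
    servo_line(pose(d,t,-1,dx)[0],feed=.05); f=np.array(current_wrist_force()); print(round(d,3),f.round(1))
    if np.linalg.norm(f)>25: print("stop"); break
sleep(.5)
b=get_image("scene")[130:220,290:390]
cv2.imwrite("pics/q_sc.png",cv2.resize(b,(660,594),interpolation=cv2.INTER_CUBIC)); print(current_clock())
E
```

```text
0.062 [-3.2 -0.5  1.5]
0.068 [-3.5 -1.   1.7]
0.074 [-3.2 -1.4  1.4]
0.08 [-3.  -0.7  3.1]
0.086 [-2.4  0.2  2.6]
0.092 [-2.1 -0.6  3.2]
12.0833
```

View pics/q_sc.png

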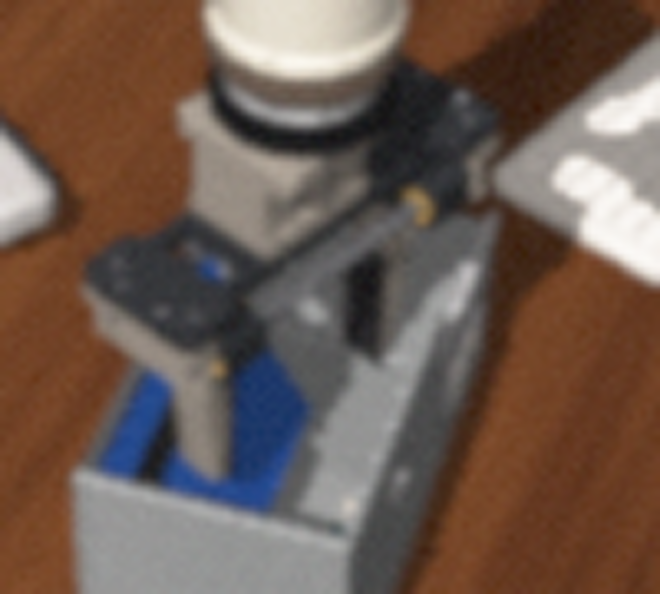

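The eraser is off the deck. A bit of teal and white shows low inside at (345,510), behind the front wall. Now I'll lift the fingers away slowly.

```bash
python3 - <<'E'
from plan import *; from cell import *; import cv2
dx=.0025
servo_line(pose(.092,.150,-1,dx)[0],feed=.04); servo_line(pose(.092,.23,-1,dx)[0],feed=.1)
w,o=pose(.092,.23,-1,dx); move_to([.35,.25,w[2]],o); sleep(.5)
print(current_wrist_force(),current_clock())
b=get_image("scene")[130:250,280:400]
cv2.imwrite("pics/e_sc.png",cv2.resize(b,(590,590),interpolation=cv2.INTER_CUBIC))
E
```

```text
[ 1.06125767  0.96762104 -0.62511696] 16.425
```

View pics/e_sc.png

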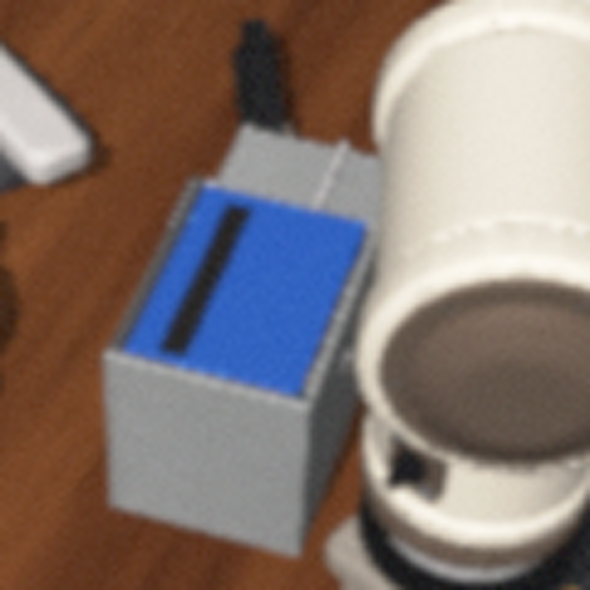

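The flap is fully shut, level with the walls at (250,290), and the arm is clear of the box.

```bash
python3 -c "
from cell import *
print(hand_in())"
```

```text
the job is handed in; nothing more can be done
None
```

I pushed the eraser off the deck into the supplies box while the flap was held open; the flap has sprung shut, the arm is clear, and I handed the job in (no verdict came back).

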